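Close up a strand on the bead board

ROBOT

A 6-joint arm with a two-finger parallel gripper is mounted at the origin on the work surface. World frame = base frame: x ahead of the robot, y to its left, z up, the work surface at z = 0. Lengths are in mm, angles in rad, forces in N, time in s.
With the tool pointing down it reaches from about 275 to 750 mm from the base axis. Payload 10.2 kg.
Tool frame: the origin (TCP) lies midway between the tips of the shut fingers; the grasp point (between the pads) lies 19 mm behind it; z points along the fingers, y is the line along which they close (so a half turn about z gives the same grasp; the last joint's range is limited). The gripper opens to 85 mm and grips with 20 to 120 N. Pads are 22 mm wide; open, the fingers measure 114 mm over their backs; the gripper's body (76 mm by 85 mm) begins 54 mm behind the grasp point. The pads swing forward as they close: fully open they stand 13 mm farther back than shut.
Start: joints at [0.94, 0.313, 1.498, -0, 1.331, -0.223], TCP at [208.223, 481.948, 231.294] pointing down, gripper open.
Joint ranges: [-2.94, 2.94], [-0.97, 2.17], [0.19, 2.56], [-1.23, 4.37], [0.02, 3.11], [-2.88, 2.88]. Speed limits (rad/s): [2.39, 2.39, 3.01, 3.14, 3.14, 3.14].

INTERFACE

Orientations are given as a unit quaternion [w, x, y, z].
In Python, from rig import ctrl, capture, camera_info gives the robot as it stands.
- The arm moves only by the tool apply_moves, never from a script. Its argument "targets" is a list of rows, each a list of 3 entries, a list of its own where there are three numbers: the finger opening in mm, from 0 to 85.4, then the shift along the world's x, y, z in mm, then the turn, a rotation vector about the world's x, y, z in degrees. In form: [[grip, [dx, dy, dz], [rx, ry, rz]], ...]. A call has 1 to 20 rows; each row is the pose to reach, as a shift and turn from the pose commanded when the call began; what a row does not reach only later rows make up. A row lasts 1/10 s, in which the tool goes at most 50 mm and 8.59 degrees, less where a joint would pass 70% of its speed; a pose out of reach is approached as far as the arm can. A call with a gripper value outside its range is refused whole. The fingers move at their own pace and stop on an object; "squeeze" is the grip in N (left out, the last holds). Time passes only in rows, so rows that repeat a pose let the fingers close. It gives the time, the measured TCP pose, the force, the opening and the grip force at its end, in the units of the state.
- ctrl.sense(): the state, without advancing time (a new reading comes with each control period).
- capture(name): name is "scene" or "side" or "wrist"; returns (picture, depth): 420x560x3 uint8, blue, green, red; 420x560 float32, mm along the optical axis (not along the pixel's ray), 0 where there is no reading.
- camera_info(name): a dict with "vfov" (degrees; the focal length in pixels is half the picture's height over the tangent of half this angle, whatever the lens; pixels are square), "cx", "cy" (the principal point, pixels), "extrinsics" (4x4, takes a point from camera to world coordinates). Camera axes: x right, y down, z forward; pixel columns grow to the right and rows downward; lengths in mm; the calibration is good to about 2 mm. A picture is of the moment at which its call begins: read the wrist's pose just before it. camera_info takes no time and is no camera call; for the wrist camera it gives the pose at the moment of the call.
- ctrl.finish_job(): hands the job in; it is judged then, once.
The state is a dict: "time_s": time; "joints": joint angles; "dq": joint speeds; "tau": joint torques, N m; "eef_pos": TCP position; "ee_rot": TCP orientation; "force": force on the tool from outside, world axes, zero at the start; "wrist_torque": the same for the moment, N m; "grip_width": opening from 0.0 (shut) to 1.0 (fully open); "grip_force": force on a finger pad.
Only numpy, scipy, OpenCV 4.12 (cv2) and the standard library are available. Lean on these libraries where they do the work, as an engineer would, in place of code of your own. Each camera call takes 0.05 s, during which the arm holds its last target. There are 200 camera calls.

TASK

The four round copper beads laid out in the curved channel of the grey bead board have drifted apart. Run a fingertip lightly along the channel, round the bend, from the end where the flat tongue half of the clasp lies, sliding the beads ahead of it until all four sit close together, with no gaps, against the box half of the clasp at the other end. Do not pinch, lift or jam any of them, and leave the two clasp halves and everything else on the bench where they are.

Things in the scene. Friction and masses are not known exactly. Their poses are not given: they have to be found in the camera images.
- bead_board: Grey bead board, fixed, 236 x 204 mm, one end square, one round, with a U-shaped channel 26 mm wide, 10 mm deep: floor 5 mm, rim 15 mm above the bench. Straight legs along x at y = +-75 mm, from x = -120 to 0 mm, joined by a half circle of centre-line radius 75 mm about the origin. Origin: on the underside, at the bend's centre; x points to the bend's crown, z up.
- bend_crown (a point): Point on the channel's centre line at the crown of the bend, at rim height, 75 mm from the board's origin along its x. The board's outer border (14 mm wide) and the walls of the shallow parts compartments inside the U (channel side walls 8 mm thick) are level with the rim.
- leg_end_left (a point): Closed end of the channel's leg on the board's +y side: on the centre line (board x = -120, y = +75 mm), at rim height, at the face of the end wall.
- leg_end_right (a point): Closed end of the channel's leg on the board's -y side: on the centre line (board x = -120, y = -75 mm), at rim height, at the face of the end wall.
- bead1: Hollow round copper bead, 22 mm in diameter, about 18 g, loose on the channel's floor, standing 12 mm above the rim; it moves easily and stops within a few mm when no longer pushed, but can jam if pushed into a channel wall instead of along it. Origin: its centre, 1 mm above the rim. The four are alike and cannot pass one another. This one starts on the board's +y leg, nearer its closed end.
- bead2: Hollow round copper bead, 22 mm in diameter, about 18 g, loose on the channel's floor, standing 12 mm above the rim; it moves easily and stops within a few mm when no longer pushed, but can jam if pushed into a channel wall instead of along it. Origin: its centre, 1 mm above the rim. The four are alike and cannot pass one another. This one starts on the +y leg, near the bend.
- bead3: Hollow round copper bead, 22 mm in diameter, about 18 g, loose on the channel's floor, standing 12 mm above the rim; it moves easily and stops within a few mm when no longer pushed, but can jam if pushed into a channel wall instead of along it. Origin: its centre, 1 mm above the rim. The four are alike and cannot pass one another. This one starts near the crown of the bend.
- bead4: Hollow round copper bead, 22 mm in diameter, about 18 g, loose on the channel's floor, standing 12 mm above the rim; it moves easily and stops within a few mm when no longer pushed, but can jam if pushed into a channel wall instead of along it. Origin: its centre, 1 mm above the rim. The four are alike and cannot pass one another. This one starts on the -y leg.
- clasp_box: Box half of the clasp: a copper block 18 x 18 mm and 17 mm high, loose, standing against (0 to 3 mm from) the closed end of one of the two legs and rising 7 mm above the rim. It may be in either leg. Origin: centre of its underside, 9 mm from the face that meets the beads.
- clasp_tongue: Tongue half of the clasp: a flat copper plate 23 mm long, 14 mm wide and 4 mm thick, loose, lying on the floor at the closed end of the other leg, wholly below the rim, so that fingertips just above the rim pass over it. Origin: on its underside, near its middle (its ends are 10 and 13 mm away).
- barrel_bead: Spare copper barrel bead, 18 mm long and 14 mm in diameter, lying in a compartment of the board inside the U. Origin: under its middle as built, 7 mm from its axis; it may have rolled.
- ring_blank: Copper ring, 23 mm outside diameter, 4 mm high, lying flat in a compartment of the board. Origin: centre of its underside.
- end_cone: Small brass end cone, 19 mm in diameter, 17 mm high, standing in the half-round compartment of the board. Origin: centre of its underside.
- pliers: Flat-nose pliers with red grips, 155 mm long and 12 mm high, lying beside the board's +y side. Origin: on the bench under the body, 20 mm from the joint towards the handles.
- findings_jar: Clear jar with a steel cap, 44 mm in diameter and 50 mm high, standing beside the board's -y side. Origin: centre of its underside.

How it is judged (in metres and radians):
On the way:
1. the rearmost bead (the one farthest from the clasp's box half) is led past the crown of the bend with the fingertips right behind it (((horizontal distance between the grasp point and bead1 below 0.05 m and z of the grasp point in the frame of bead_board below 0.06 m and horizontal distance between bead1 and bend_crown below 0.03 m) or (horizontal distance between the grasp point and bead4 below 0.05 m and z of the grasp point in the frame of bead_board below 0.06 m and horizontal distance between bead4 and bend_crown below 0.03 m))), for 0.2 s.
At the end, for the whole second after the job is handed in: All four beads lie in the channel, at rest, in one row with less than about 3.5 mm between one and the next, and the first less than about 4 mm from the clasp's box half; the box half is within 8 mm and the tongue half within 15 mm of where it started (distance between bead1 and bead2 below 0.0255 m and distance between bead2 and bead3 below 0.0255 m and distance between bead3 and bead4 below 0.0255 m and (horizontal distance between clasp_box and bead1 below 0.024 m or horizontal distance between clasp_box and bead4 below 0.024 m) and z of bead1 in the frame of bead_board between 0.012 and 0.02 m and z of bead2 in the frame of bead_board between 0.012 and 0.02 m and z of bead3 in the frame of bead_board between 0.012 and 0.02 m and z of bead4 in the frame of bead_board between 0.012 and 0.02 m and distance of clasp_box from where it was at the start of the episode below 0.008 m and distance of clasp_tongue from where it was at the start of the episode below 0.015 m and linear speed of each of bead1, bead2, bead3, bead4 below 0.02 m/s); the robot touches nothing.
It fails at once if a bead or a clasp half is lifted (more than 8 mm) (z of any of bead1, bead2, bead3, bead4 in the frame of bead_board above 0.024 m or z of any of clasp_box, clasp_tongue in the frame of bead_board above 0.013 m).
It fails at once if a bead is pinched or jammed: the fingers press on it with over 18 N (contact force between the fingers and bead1 above 18 N or contact force between the fingers and bead2 above 18 N or contact force between the fingers and bead3 above 18 N or contact force between the fingers and bead4 above 18 N).
It fails at once if the fingers press on the bead board with over 30 N (contact force between the fingers and bead_board above 30 N).
It fails at once if something else on the board or the bench is shifted by more than 20 mm (distance of any of barrel_bead, ring_blank, end_cone, pliers, findings_jar from where it was at the start of the episode above 0.02 m).
It also fails if it takes over 51 s, if anything falls off the work surface, if the arm or the gripper's body presses on something with over 40 N, if the wrist force passes 120 N, or if a joint passes its speed limit or range.

## Working session

There is one attempt and no reset: what is moved stays moved. The work goes in short steps, Python scripts to look and compute and a tool call to move; the robot and the scene stay as the last step left them, time stands still between calls to the robot, and variables do not carry over. Pictures are saved under pics/ and viewed, at most 10 in all, crops included, and the job is handed in when it is done.

Besides the shell and the picture viewer there is one more tool, called after "Request:" by a JSON object that holds its "name" and its "arguments", one argument or row to a line. apply_moves: Moves the arm, as the interface text tells. Its arguments: {"type":"object","properties":{"targets":{"type":"array","items":{"type":"array"}},"squeeze":{"type":"number"}},"required":["targets"]}

```bash
mkdir -p pics; ls; python3 - <<'E'
from rig import ctrl,capture,camera_info
import cv2,numpy as np
for n in("scene","side"):
    p,d=capture(n); cv2.imwrite(f"pics/{n}0.png",p); np.savez(f"{n}0.npz",p=p,d=d)
    i=camera_info(n);print(n,i['vfov'],i['cx'],i['cy'],np.round(i['extrinsics'],3).tolist())
s=ctrl.sense();print(s['time_s'],s['eef_pos'],s['ee_rot'],s['force'])
E
```

```text
pics
scene 57.73238053030503 276.79511108184863 211.36446828558678 [[0.603, 0.532, -0.595, 947.865], [0.798, -0.389, 0.461, -251.407], [0.014, -0.752, -0.659, 459.7], [0.0, 0.0, 0.0, 1.0]]
side 56.229292987680324 277.7167522715406 215.13363263351698 [[0.862, -0.334, 0.382, 271.07], [-0.507, -0.562, 0.653, -450.041], [-0.004, -0.757, -0.654, 557.723], [0.0, 0.0, 0.0, 1.0]]
0.1 [208.07288966 481.77610151 230.81564194] [-2.38225682e-04  2.02487540e-01  9.79284688e-01 -4.89979361e-04] [-0.2489404  -0.25349904  0.39844581]
```

View pics/scene0.png

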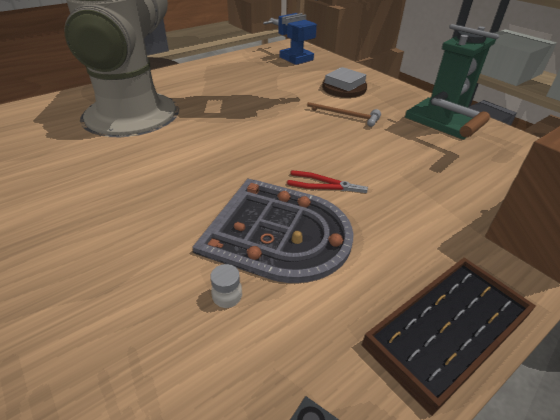

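View pics/side0.png

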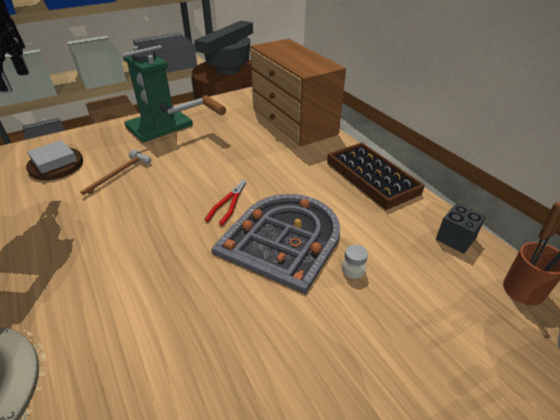

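The scene shows the board around (275,230), with its square end at the left corners (249,180) and (195,250). The crown is near (350,235), the pliers are above and the jar is below at (226,285). The side view agrees. Next I measure.

```bash
cat > h.py <<'E'
from rig import ctrl,capture,camera_info
import cv2,numpy as np
def cloud(d,i):
    h,w=d.shape; f=h/2/np.tan(np.radians(i['vfov']/2))
    u,v=np.meshgrid(np.arange(w),np.arange(h))
    P=np.stack([(u-i['cx'])/f*d,(v-i['cy'])/f*d,d],-1)
    E=np.array(i['extrinsics']); return P@E[:3,:3].T+E[:3,3]
def ray(uv,z,i,h=420):
    f=h/2/np.tan(np.radians(i['vfov']/2)); E=np.array(i['extrinsics'])
    r=E[:3,:3]@np.array([(uv[0]-i['cx'])/f,(uv[1]-i['cy'])/f,1]); return E[:3,3]+r*(z-E[2,3])/r[2]
def copper(p):
    H=cv2.cvtColor(p,cv2.COLOR_BGR2HSV); return ((H[...,0]<14)&(H[...,1]>100)&(H[...,2]>50)).astype(np.uint8)
E
python3 - <<'E'
from h import *
rois={"scene":(190,170,170,115),"side":(205,185,145,110)}
for n,(x,y,w,h) in rois.items():
    z=np.load(n+"0.npz");p,d=z['p'],z['d'];i=camera_info(n);P=cloud(d,i)
    cv2.imwrite(f"pics/{n}z.png",cv2.resize(p[y:y+h,x:x+w],None,fx=4.6,fy=4.6,interpolation=cv2.INTER_CUBIC))
    H=cv2.cvtColor(p,cv2.COLOR_BGR2HSV)
    R=np.zeros(d.shape,bool);R[y:y+h,x:x+w]=1
    g=R&(H[...,1]<90)&(abs(P[...,2]-15)<4)&(d>0)
    nn,lab,st,_=cv2.connectedComponentsWithStats(g.astype(np.uint8),connectivity=8)
    k=1+np.argmax(st[1:,4]);q=P[lab==k]
    r=cv2.minAreaRect(q[:,:2].astype(np.float32));print(n,"rect",r,len(q),q[:,2].mean(),cv2.boxPoints(r).round().tolist())
    m=copper(p)*R.astype(np.uint8)
    nn,lab,st,c=cv2.connectedComponentsWithStats(m)
    for k in range(1,nn):
        if st[k,4]>12:
            q=P[lab==k];print(c[k].round(1),st[k,4],"zmax %.1f"%np.percentile(q[:,2],95),"mean",q.mean(0).round(),"ray16",ray(c[k],16,i).round(1))
E
```

```text
scene rect ((581.9680786132812, 46.80320739746094), (236.365234375, 207.38531494140625), 30.705888748168945) 4325 13.21805565844981 [[427.0, 76.0], [533.0, -103.0], [737.0, 18.0], [631.0, 196.0]]
[313.7 181. ] 689 zmax 9.9 mean [508. 182.   6.] ray16 [517.9 171.8  16. ]
[252.8 187.9] 88 zmax 21.4 mean [468.  62.  17.] ray16 [466.4  63.4  16. ]
[283.7 195.8] 100 zmax 24.5 mean [523.  93.  19.] ray16 [520.   96.2  16. ]
[303.7 201.3] 102 zmax 24.8 mean [557. 113.  20.] ray16 [554. 116.  16.]
[239.  226.1] 75 zmax 17.4 mean [538. -14.  14.] ray16 [539.8 -15.   16. ]
[267.1 238. ] 71 zmax 8.0 mean [583.  12.   7.] ray16 [590.6   6.7  16. ]
[335.5 239.5] 146 zmax 25.0 mean [662.  93.  19.] ray16 [659.6  94.9  16. ]
[215.1 243. ] 86 zmax 8.4 mean [542. -64.   7.] ray16 [550.4 -67.5  16. ]
[253.8 252.2] 150 zmax 25.2 mean [607. -31.  20.] ray16 [603.7 -28.7  16. ]
side rect ((579.8815307617188, 47.44993591308594), (238.25408935546875, 205.3407440185547), 30.454700469970703) 3406 14.33443078863976 [[425.0, 76.0], [529.0, -101.0], [735.0, 19.0], [631.0, 196.0]]
[223.6 207.6] 440 zmax 11.4 mean [503. 180.  10.] ray16 [499.4 172.6  16. ]
[304.1 202.9] 70 zmax 26.3 mean [654.  92.  21.] ray16 [657.6  97.2  16. ]
[256.9 213.6] 82 zmax 25.9 mean [550. 114.  20.] ray16 [551.8 118.2  16. ]
[246.8 224.7] 90 zmax 26.8 mean [516.  94.  20.] ray16 [517.5  97.9  16. ]
[229.5 243.9] 96 zmax 23.5 mean [460.  58.  24.] ray16 [463.2  65.4  16. ]
[294.9 241.9] 64 zmax 10.0 mean [580.  13.   7.] ray16 [575.5   5.3  16. ]
[315.3 247.1] 101 zmax 26.1 mean [599. -30.  20.] ray16 [601.7 -26.7  16. ]
[280.6 256.6] 67 zmax 18.7 mean [532. -13.  14.] ray16 [531.4 -14.2  16. ]
[298.6 274.5] 68 zmax 9.6 mean [541. -62.   8.] ray16 [536.9 -68.2  16. ]
```

The box half stands in the +y leg (top 22 mm high, at about (462,64)). The tongue is in the −y leg, so bead4 is the rearmost. The board's origin is about (594.8,55.2) at yaw 30.6°, and the beads fall on the channel centre line within 1 mm. I'll go above the start point behind bead4 with the fingers shut.

Request:
{"name": "apply_moves", "arguments": {
  "targets": [
    [0,[370,-524,-60],[0,0,-126]],
    [0,[370,-524,-60],[0,0,-126]],
    [0,[370,-524,-60],[0,0,-126]],
    [0,[370,-524,-60],[0,0,-126]],
    [0,[370,-524,-60],[0,0,-126]],
    [0,[370,-524,-60],[0,0,-126]],
    [0,[370,-524,-60],[0,0,-126]],
    [0,[370,-524,-60],[0,0,-126]],
    [0,[370,-524,-60],[0,0,-126]],
    [0,[370,-524,-60],[0,0,-126]],
    [0,[370,-524,-60],[0,0,-126]],
    [0,[370,-524,-60],[0,0,-126]],
    [0,[370,-524,-60],[0,0,-126]],
    [0,[370,-524,-60],[0,0,-126]],
    [0,[370,-524,-60],[0,0,-126]],
    [0,[370,-524,-60],[0,0,-126]],
    [0,[370,-524,-60],[0,0,-126]],
    [0,[370,-524,-60],[0,0,-126]],
    [0,[370,-524,-60],[0,0,-126]],
    [0,[370,-524,-60],[0,0,-126]]
  ]
}}

```text
time_s: 2.1
eef_pos: [578.2, -41.9, 171.4]
ee_rot: [0.0, 0.964, 0.265, 0.0]
force: [-0.4, 0.1, 0.6]
grip_width: -0.0
grip_force: 0.0
```

```bash
python3 - <<'E'
from h import *
s=ctrl.sense();i=camera_info("wrist");p,d=capture("wrist");cv2.imwrite("pics/w1.png",p)
print(s['time_s'],s['eef_pos'],s['ee_rot'],s['force'],s['joints'],s['grip_width'])
P=cloud(d,i);O=np.array([594.8,55.2]);a=np.radians(30.6)
R=np.array([[np.cos(a),np.sin(a)],[-np.sin(a),np.cos(a)]])
H=cv2.cvtColor(p,cv2.COLOR_BGR2HSV);g=(H[...,1]<90)&(abs(P[...,2]-15)<3)&(d>0)&(P[...,0]>400)
print("rim z",np.median(P[...,2][g]),g.sum())
n,lab,st,c=cv2.connectedComponentsWithStats(copper(p))
for k in range(1,n):
    if st[k,4]>200:
        q=P[lab==k];print(c[k].round(),st[k].tolist(),"z95 %.1f"%np.percentile(q[:,2],95),"world",ray(c[k],16,i).round(1),"board",(R@(ray(c[k],16,i)[:2]-O)).round(1))
E
```

```text
2.1 [578.19738369 -41.8951097  171.37704059] [2.37106859e-05 9.64349287e-01 2.64632673e-01 3.44318384e-05] [-0.41756461  0.07901842  0.55521109] [-2.74316558e-01  4.82107147e-01  1.41262826e+00 -5.36928297e-06
  1.24677379e+00  7.60835485e-01] -0.00027335705558679933
rim z 15.382708995536973 20634
[177.  21.] [163, 4, 29, 35, 751] z95 27.4 world [658.3  96.8  16. ] board [75.9  3.5]
[ 24. 134.] [0, 60, 65, 132, 2983] z95 12.2 world [510.5 174.8  16. ] board [-11.7 145.8]
[103. 126.] [89, 112, 29, 29, 607] z95 27.6 world [552.1 117.8  16. ] board [-4.9 75.6]
[227. 157.] [215, 145, 25, 25, 299] z95 10.5 world [583.5  12.5  16. ] board [-31.4 -31. ]
[276. 162.] [264, 149, 25, 27, 495] z95 27.1 world [602.4 -27.7  16. ] board [-35.7 -75.2]
[110. 171.] [97, 158, 27, 27, 544] z95 27.3 world [517.9  97.6  16. ] board [-44.7  75.6]
[225. 213.] [218, 203, 15, 21, 264] z95 19.9 world [535.6 -11.3  16. ] board [-84.8 -27.1]
[275. 231.] [268, 218, 16, 24, 294] z95 10.3 world [543.7 -61.8  16. ] board [-103.5  -74.7]
[121. 235.] [109, 224, 26, 22, 491] z95 23.7 world [464.4  64.8  16. ] board [-107.4   74.6]
```

View pics/w1.png

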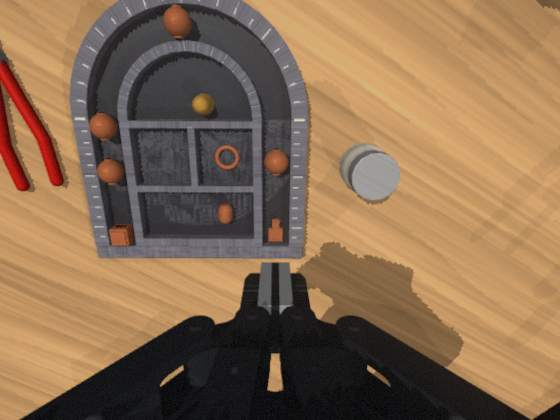

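```bash
python3 - <<'E'
import numpy as np
O=np.array([594.8,55.2]);a=np.radians(30.6);B=np.array([[np.cos(a),-np.sin(a)],[np.sin(a),np.cos(a)]])
off=22
def pose(s): # s=0 at bend start on -y leg, L=pi*75
    L=np.pi*75
    if s<0:p,f=np.array([s,-75]),0
    elif s<L:f=s/75;p=75*np.array([np.sin(f),-np.cos(f)])
    else:f=np.pi;p=np.array([L-s,75])
    t=np.array([np.cos(f),np.sin(f)])
    return O+B@(p-off*t),np.degrees(f)
q0=pose(-42)[0];print("start",q0)
S=np.arange(-42,262,3.8)
prev=(q0,0);
for k in range(0,len(S),20):
    b=pose(S[k])
    print("call base s=%.1f"%S[k],[[*np.round(pose(s)[0]-b[0]).astype(int).tolist(),round(pose(s)[1]-b[1])] for s in S[k+1:k+21]])
E
```

```text
start [577.89061645 -41.93430263]
call base s=-42.0 [[3, 2, 0], [7, 4, 0], [10, 6, 0], [13, 8, 0], [16, 10, 0], [20, 12, 0], [23, 14, 0], [26, 15, 0], [29, 17, 0], [33, 19, 0], [36, 21, 0], [40, 22, 3], [44, 24, 6], [47, 25, 9], [51, 27, 11], [54, 29, 14], [58, 31, 17], [61, 33, 20], [64, 35, 23], [67, 37, 26]]
call base s=34.0 [[3, 3, 3], [6, 5, 6], [8, 8, 9], [11, 11, 12], [13, 15, 15], [16, 18, 17], [18, 21, 20], [19, 25, 23], [21, 28, 26], [23, 32, 29], [24, 36, 32], [25, 40, 35], [26, 43, 38], [27, 47, 41], [27, 51, 44], [28, 55, 46], [28, 59, 49], [28, 63, 52], [27, 67, 55], [27, 71, 58]]
call base s=110.0 [[-1, 4, 3], [-2, 8, 6], [-3, 12, 9], [-4, 15, 12], [-5, 19, 15], [-7, 23, 17], [-9, 26, 20], [-11, 30, 23], [-13, 33, 26], [-15, 36, 29], [-18, 39, 32], [-20, 42, 35], [-23, 45, 38], [-26, 48, 41], [-29, 50, 44], [-32, 53, 46], [-36, 55, 49], [-39, 57, 52], [-42, 59, 55], [-46, 60, 58]]
call base s=186.0 [[-4, 1, 3], [-7, 3, 6], [-11, 4, 9], [-15, 5, 12], [-19, 6, 15], [-23, 6, 17], [-27, 6, 20], [-31, 7, 23], [-35, 6, 26], [-39, 6, 29], [-43, 6, 32], [-47, 5, 35], [-50, 4, 38], [-54, 2, 38], [-57, 0, 38], [-60, -2, 38], [-63, -3, 38], [-67, -5, 38], [-70, -7, 38]]
```

The wrist view confirms the layout: box at (121,235), tongue at (275,231), bead4 at (276,162), fingers shut at the bottom. I lower them behind bead4 to just above the rim.

Request:
{"name": "apply_moves", "arguments": {
  "targets": [
    [0,[0,0,-40],[0,0,0]],
    [0,[0,0,-80],[0,0,0]],
    [0,[0,0,-115],[0,0,0]],
    [0,[0,0,-135],[0,0,0]],
    [0,[0,0,-144],[0,0,0]],
    [0,[0,0,-149],[0,0,0]],
    [0,[0,0,-152],[0,0,0]],
    [0,[0,0,-153],[0,0,0]],
    [0,[0,0,-153],[0,0,0]]
  ]
}}

```text
time_s: 3.05
eef_pos: [578.6, -42.2, 19.0]
ee_rot: [0.0, 0.964, 0.264, 0.001]
force: [0.3, -0.8, -1.0]
grip_width: 0.003
grip_force: 0.0
```

Request:
{"name": "apply_moves", "arguments": {
  "targets": [
    [0,[3,2,-1],[0,0,0]],
    [0,[7,4,-1],[0,0,0]],
    [0,[10,6,-1],[0,0,0]],
    [0,[13,8,-1],[0,0,0]],
    [0,[16,10,-1],[0,0,0]],
    [0,[20,12,-1],[0,0,0]],
    [0,[23,14,-1],[0,0,0]],
    [0,[26,15,-1],[0,0,0]],
    [0,[29,17,-1],[0,0,0]],
    [0,[33,19,-1],[0,0,0]],
    [0,[36,21,-1],[0,0,0]],
    [0,[40,22,-1],[0,0,3]],
    [0,[44,24,-1],[0,0,6]],
    [0,[47,25,-1],[0,0,9]],
    [0,[51,27,-1],[0,0,11]],
    [0,[54,29,-1],[0,0,14]],
    [0,[58,31,-1],[0,0,17]],
    [0,[61,33,-1],[0,0,20]],
    [0,[64,35,-1],[0,0,23]],
    [0,[67,37,-1],[0,0,26]]
  ]
}}

```text
time_s: 5.05
eef_pos: [645.5, -4.8, 17.2]
ee_rot: [-0.0, 0.88, 0.475, -0.0]
force: [0.5, 0.4, 0.2]
grip_width: 0.001
grip_force: 0.0
```

```bash
cat > look.py <<'E'
from h import *
import sys
O=np.array([594.8,55.2]);a=np.radians(30.6)
R=np.array([[np.cos(a),np.sin(a)],[-np.sin(a),np.cos(a)]])
s=ctrl.sense();print(s['time_s'],s['eef_pos'].round(1),"tcp board",(R@(s['eef_pos'][:2]-O)).round(1),s['force'].round(1))
for n,(x,y,w,h) in {"scene":(190,170,170,115),"side":(205,185,145,110)}.items():
    i=camera_info(n);p,_=capture(n);m=copper(p)
    if len(sys.argv)>1:cv2.imwrite(f"pics/{n}{sys.argv[1]}.png",cv2.resize(p[y:y+h,x:x+w],None,fx=4.6,fy=4.6,interpolation=cv2.INTER_CUBIC))
    R0=np.zeros_like(m);R0[y:y+h,x:x+w]=1
    k,lab,st,c=cv2.connectedComponentsWithStats(m*R0)
    print(n,[(st[j,4],(R@(ray(c[j],16,i)[:2]-O)).round(1).tolist()) for j in range(1,k) if 25<st[j,4]<400])
E
python3 look.py A
```

```text
5.05 [645.5  -4.8  17.2] tcp board [ 13.  -77.5] [0.5 0.4 0.2]
scene [(np.int32(340), [18.2, 143.8]), (np.int32(68), [-108.5, 71.9]), (np.int32(75), [-83.1, -32.4]), (np.int32(59), [-30.1, -40.2]), (np.int32(143), [76.0, 1.0]), (np.int32(78), [-100.7, -83.3]), (np.int32(139), [34.0, -71.3])]
side [(np.int32(84), [-5.4, 75.9]), (np.int32(89), [-44.9, 76.2]), (np.int32(94), [-108.1, 75.7]), (np.int32(63), [-42.2, -33.2]), (np.int32(65), [-89.9, -27.4]), (np.int32(63), [-112.7, -77.5])]
```

Bead4 is being led as planned: it is at 25.5° on the bend, against the outer wall, with negligible force. I continue.

Request:
{"name": "apply_moves", "arguments": {
  "targets": [
    [0,[3,3,0],[0,0,3]],
    [0,[6,5,0],[0,0,6]],
    [0,[8,8,0],[0,0,9]],
    [0,[11,11,0],[0,0,12]],
    [0,[13,15,0],[0,0,15]],
    [0,[16,18,0],[0,0,17]],
    [0,[18,21,0],[0,0,20]],
    [0,[19,25,0],[0,0,23]],
    [0,[21,28,0],[0,0,26]],
    [0,[23,32,0],[0,0,29]],
    [0,[24,36,0],[0,0,32]],
    [0,[25,40,0],[0,0,35]],
    [0,[26,43,0],[0,0,38]],
    [0,[27,47,0],[0,0,41]],
    [0,[27,51,0],[0,0,44]],
    [0,[28,55,0],[0,0,46]],
    [0,[28,59,0],[0,0,49]],
    [0,[28,63,0],[0,0,52]],
    [0,[27,67,0],[0,0,55]],
    [0,[27,71,0],[0,0,58]]
  ]
}}

```text
time_s: 7.15
eef_pos: [672.2, 66.2, 17.3]
ee_rot: [-0.0, 0.539, 0.842, -0.0]
force: [-0.1, 0.2, -0.7]
grip_width: -0.002
grip_force: 0.0
```

```bash
python3 look.py B
```

```text
7.15 [672.2  66.2  17.3] tcp board [ 72.2 -30. ] [-0.1  0.2 -0.7]
scene [(np.int32(137), [-38.7, 153.2]), (np.int32(160), [-31.3, 119.2]), (np.int32(87), [-106.4, 72.5]), (np.int32(98), [-43.6, 73.6]), (np.int32(74), [-83.1, -32.5]), (np.int32(75), [-28.5, -40.1]), (np.int32(83), [-100.5, -83.2]), (np.int32(27), [85.2, -9.0])]
side [(np.int32(130), [75.8, 6.1]), (np.int32(85), [-5.4, 76.1]), (np.int32(89), [-45.0, 76.1]), (np.int32(96), [-108.1, 75.8]), (np.int32(62), [-42.8, -33.2]), (np.int32(68), [-89.8, -28.1]), (np.int32(69), [-112.7, -77.1])]
```

Request:
{"name": "apply_moves", "arguments": {
  "targets": [
    [0,[-1,4,0],[0,0,3]],
    [0,[-2,8,0],[0,0,6]],
    [0,[-3,12,0],[0,0,9]],
    [0,[-4,15,0],[0,0,12]],
    [0,[-5,19,0],[0,0,15]],
    [0,[-7,23,0],[0,0,17]],
    [0,[-9,26,0],[0,0,20]],
    [0,[-11,30,0],[0,0,23]],
    [0,[-13,33,0],[0,0,26]],
    [0,[-15,36,0],[0,0,29]],
    [0,[-18,39,0],[0,0,32]],
    [0,[-20,42,0],[0,0,35]],
    [0,[-23,45,0],[0,0,38]],
    [0,[-26,48,0],[0,0,41]],
    [0,[-29,50,0],[0,0,44]],
    [0,[-32,53,0],[0,0,46]],
    [0,[-36,55,0],[0,0,49]],
    [0,[-39,57,0],[0,0,52]],
    [0,[-42,59,0],[0,0,55]],
    [0,[-46,60,0],[0,0,58]]
  ]
}}

```text
time_s: 9.25
eef_pos: [626.1, 126.1, 17.3]
ee_rot: [0.0, 0.064, 0.998, 0.0]
force: [-0.8, 0.2, 0.6]
grip_width: 0.004
grip_force: 0.0
```

```bash
python3 look.py C
```

```text
9.25 [626.1 126.1  17.3] tcp board [63.  45.1] [-0.8  0.2  0.6]
scene [(np.int32(186), [-31.3, 154.1]), (np.int32(134), [-36.0, 118.9]), (np.int32(89), [-106.4, 72.4]), (np.int32(97), [-43.8, 73.7]), (np.int32(101), [-4.3, 73.0]), (np.int32(125), [33.6, 62.6]), (np.int32(75), [-83.1, -32.4]), (np.int32(75), [-28.6, -40.4]), (np.int32(81), [-100.4, -83.4])]
side [(np.int32(236), [20.3, 71.0]), (np.int32(89), [-45.1, 75.9]), (np.int32(96), [-108.0, 75.8]), (np.int32(67), [-42.1, -33.1]), (np.int32(70), [-89.1, -27.5]), (np.int32(70), [-112.5, -77.1])]
```

Request:
{"name": "apply_moves", "arguments": {
  "targets": [
    [0,[-4,1,0],[0,0,3]],
    [0,[-7,3,0],[0,0,6]],
    [0,[-11,4,0],[0,0,9]],
    [0,[-15,5,0],[0,0,12]],
    [0,[-19,6,0],[0,0,15]],
    [0,[-23,6,0],[0,0,17]],
    [0,[-27,6,0],[0,0,20]],
    [0,[-31,7,0],[0,0,23]],
    [0,[-35,6,0],[0,0,26]],
    [0,[-39,6,0],[0,0,29]],
    [0,[-43,6,0],[0,0,32]],
    [0,[-47,5,0],[0,0,35]],
    [0,[-50,4,0],[0,0,38]],
    [0,[-54,2,0],[0,0,38]],
    [0,[-57,0,0],[0,0,38]],
    [0,[-60,-2,0],[0,0,38]],
    [0,[-62,-3,0],[0,0,38]],
    [0,[-62,-3,0],[0,0,38]]
  ]
}}

```text
time_s: 11.15
eef_pos: [564.0, 122.8, 17.3]
ee_rot: [-0.0, -0.264, 0.965, 0.0]
force: [-0.3, 0.1, 0.3]
grip_width: 0.001
grip_force: 0.0
```

```bash
python3 look.py D
```

```text
11.15 [564.  122.8  17.3] tcp board [ 7.9 73.9] [-0.3  0.1  0.3]
scene [(np.int32(61), [-50.2, 151.7]), (np.int32(251), [24.7, 143.9]), (np.int32(66), [-45.2, 117.0]), (np.int32(92), [-106.1, 71.9]), (np.int32(378), [-45.8, 73.6]), (np.int32(74), [-83.1, -32.5]), (np.int32(74), [-28.4, -39.1]), (np.int32(79), [-100.3, -83.2])]
side [(np.int32(68), [-41.9, -32.5]), (np.int32(71), [-89.5, -27.8]), (np.int32(68), [-112.5, -76.9])]
```

View pics/sideD.png

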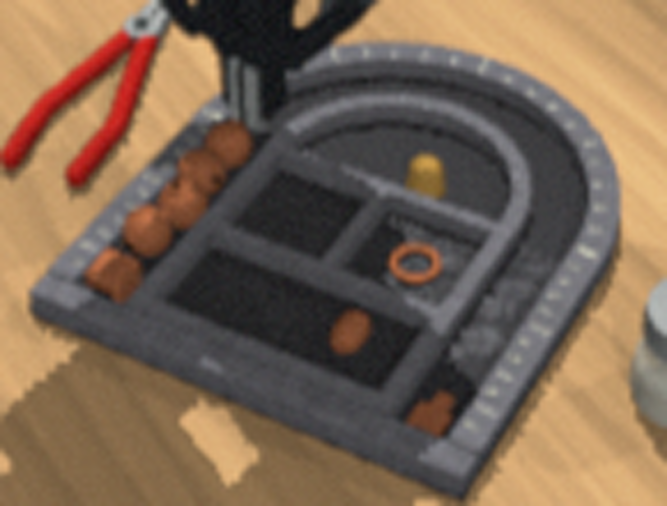

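The row of four is closed up at (150–230,145–230), with a small gap left to the box at (113,272). I nudge it on slowly, watching the force.

Request:
{"name": "apply_moves", "arguments": {
  "targets": [
    [0,[-1,-0.5,0],[0,0,0]],
    [0,[-2,-1,0],[0,0,0]],
    [0,[-3,-1.5,0],[0,0,0]],
    [0,[-4,-2,0],[0,0,0]],
    [0,[-5,-2.5,0],[0,0,0]],
    [0,[-6,-3,0],[0,0,0]],
    [0,[-6,-3,0],[0,0,0]]
  ]
}}

```text
time_s: 11.95
eef_pos: [558.1, 119.9, 17.3]
ee_rot: [-0.0, -0.264, 0.964, 0.0]
force: [-0.3, -0.1, 0.5]
grip_width: 0.0
grip_force: 0.0
```

```bash
python3 look.py E; python3 - <<'E'
import cv2,numpy as np
a=cv2.imread('pics/sideE.png')[80:330,0:300];b=cv2.imread('pics/sceneE.png')
b=b[40:290,200:620];cv2.imwrite('pics/cE.png',np.hstack([a,b]))
E
```

```text
11.95 [558.1 119.9  17.3] tcp board [ 1.3 74.4] [-0.3 -0.1  0.5]
scene [(np.int32(37), [-53.9, 152.0]), (np.int32(299), [21.1, 143.4]), (np.int32(40), [-48.3, 115.5]), (np.int32(74), [-83.1, -32.5]), (np.int32(73), [-28.5, -39.4]), (np.int32(78), [-100.5, -83.1])]
side [(np.int32(66), [-42.0, -32.8]), (np.int32(71), [-89.5, -27.8]), (np.int32(68), [-112.4, -76.9])]
```

View pics/cE.png

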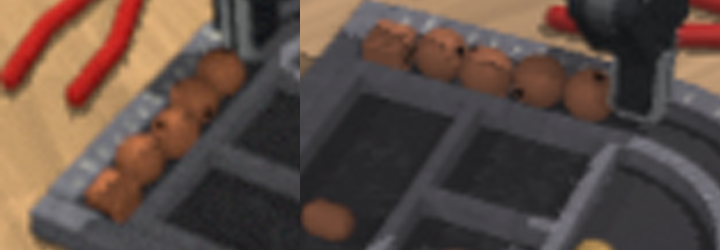

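Request:
{"name": "apply_moves", "arguments": {
  "targets": [
    [0,[-0.5,-0.3,0],[0,0,0]],
    [0,[-1,-0.6,0],[0,0,0]],
    [0,[-1.5,-0.9,0],[0,0,0]],
    [0,[-2,-1.2,0],[0,0,0]],
    [0,[-2,-1.2,0],[0,0,0]]
  ]
}}

```text
time_s: 12.55
eef_pos: [556.2, 118.7, 17.3]
ee_rot: [-0.0, -0.264, 0.964, 0.0]
force: [-0.5, 0.5, 0.2]
grip_width: -0.005
grip_force: 0.0
```

```bash
cat > gap.py <<'E'
from h import *
O=np.array([594.8,55.2]);a=np.radians(30.6)
R=np.array([[np.cos(a),np.sin(a)],[-np.sin(a),np.cos(a)]])
s=ctrl.sense();print(s['time_s'],s['force'].round(1))
# high points from depth: bead tops and box top, profile of height along board x
for n in("scene","side"):
    i=camera_info(n);d=np.mean([capture(n)[1] for _ in range(3)],0);P=cloud(d,i)
    b=(P[...,:2]-O)@R.T;m=(abs(b[...,1]-75)<6)&(b[...,0]>-122)&(b[...,0]<-8)&(P[...,2]<32)
    x,z=b[...,0][m],P[...,2][m]
    print(n,[(int(k),round(float(z[abs(x-k)<1.5].max()),1)) for k in range(-120,-9,3) if (abs(x-k)<1.5).any()])
E
python3 gap.py
```

```text
12.55 [-0.5  0.5  0.2]
scene [(-120, 13.3), (-117, 19.0), (-114, 21.4), (-111, 21.0), (-108, 21.5), (-105, 21.2), (-102, 21.1), (-99, 19.7), (-96, 21.1), (-93, 24.2), (-90, 25.0), (-87, 25.5), (-84, 25.0), (-81, 25.0), (-78, 22.3), (-75, 22.7), (-72, 24.7), (-69, 24.9), (-66, 25.8), (-63, 25.5), (-60, 23.7), (-57, 21.8), (-54, 20.3), (-51, 23.1), (-48, 24.9), (-45, 25.5), (-42, 25.8), (-39, 24.1), (-36, 22.2), (-33, 18.9), (-30, 22.7), (-27, 24.1), (-24, 26.2), (-21, 26.0), (-18, 25.6), (-15, 23.1), (-12, 13.5)]
side [(-120, 19.3), (-117, 22.9), (-114, 22.9), (-111, 23.0), (-108, 23.6), (-105, 22.7), (-102, 22.0), (-99, 21.7), (-96, 25.0), (-93, 26.0), (-90, 26.9), (-87, 26.3), (-84, 25.9), (-81, 25.5), (-78, 23.2), (-75, 26.2), (-72, 25.0), (-69, 26.4), (-66, 26.7), (-63, 26.4), (-60, 24.6), (-57, 20.4), (-54, 24.6), (-51, 26.1), (-48, 27.2), (-45, 26.5), (-42, 26.6), (-39, 24.5), (-36, 4.4), (-33, 23.6), (-30, 26.3), (-27, 27.4), (-24, 28.5), (-21, 27.7), (-18, 23.3), (-15, 28.4), (-12, 31.4)]
```

Request:
{"name": "apply_moves", "arguments": {
  "targets": [
    [0,[-0.3,-0.2,0],[0,0,0]],
    [0,[-0.6,-0.4,0],[0,0,0]],
    [0,[-1,-0.6,0],[0,0,0]],
    [0,[-1,-0.6,0],[0,0,0]]
  ]
}}

```text
time_s: 13.25
eef_pos: [555.2, 118.1, 17.3]
ee_rot: [0.0, -0.264, 0.964, -0.0]
force: [-0.9, 0.7, 0.4]
grip_width: -0.003
grip_force: 0.1
```

Request:
{"name": "apply_moves", "arguments": {
  "targets": [
    [0,[-0.3,-0.2,0],[0,0,0]],
    [0,[-0.6,-0.4,0],[0,0,0]],
    [0,[-0.6,-0.4,0],[0,0,0]]
  ]
}}

```text
time_s: 13.55
eef_pos: [554.6, 117.7, 17.3]
ee_rot: [0.0, -0.264, 0.964, -0.0]
force: [0.1, 0.3, 0.5]
grip_width: 0.002
grip_force: 0.2
```

```bash
python3 gap.py
```

```text
13.55 [0.1 0.3 0.5]
scene [(-120, 13.2), (-117, 18.5), (-114, 21.2), (-111, 21.8), (-108, 21.4), (-105, 21.2), (-102, 21.5), (-99, 19.9), (-96, 23.2), (-93, 24.4), (-90, 25.0), (-87, 25.3), (-84, 25.0), (-81, 24.4), (-78, 20.0), (-75, 23.8), (-72, 24.3), (-69, 25.6), (-66, 25.5), (-63, 24.6), (-60, 23.6), (-57, 19.6), (-54, 21.5), (-51, 24.7), (-48, 24.8), (-45, 25.4), (-42, 24.3), (-39, 23.4), (-36, 19.9), (-33, 19.7), (-30, 23.6), (-27, 25.3), (-24, 26.5), (-21, 26.3), (-18, 24.3), (-15, 22.0), (-12, 4.2)]
side [(-120, 19.8), (-117, 22.5), (-114, 23.3), (-111, 22.7), (-108, 22.3), (-105, 22.5), (-102, 22.0), (-99, 23.4), (-96, 25.5), (-93, 26.4), (-90, 26.5), (-87, 26.6), (-84, 25.5), (-81, 24.5), (-78, 25.9), (-75, 24.7), (-72, 26.1), (-69, 27.3), (-66, 25.7), (-63, 25.4), (-60, 22.3), (-57, 22.5), (-54, 26.4), (-51, 26.2), (-48, 26.5), (-45, 26.5), (-42, 24.9), (-39, 22.5), (-36, 21.2), (-33, 24.2), (-30, 27.9), (-27, 27.1), (-24, 28.9), (-21, 23.0), (-18, 23.8), (-15, 31.0), (-12, 30.2)]
```

Request:
{"name": "apply_moves", "arguments": {
  "targets": [
    [0,[-0.3,-0.2,0],[0,0,0]],
    [0,[-0.6,-0.4,0],[0,0,0]],
    [0,[-0.8,-0.5,0],[0,0,0]],
    [0,[-0.8,-0.5,0],[0,0,0]]
  ]
}}

```text
time_s: 14.25
eef_pos: [553.8, 117.2, 17.3]
ee_rot: [-0.0, -0.264, 0.964, -0.0]
force: [0.3, 0.4, 0.6]
grip_width: 0.004
grip_force: 0.2
```

Request:
{"name": "apply_moves", "arguments": {
  "targets": [
    [0,[3,2,0],[0,0,0]],
    [0,[9,5,0],[0,0,0]],
    [0,[13,8,0],[0,0,0]],
    [0,[13,8,20],[0,0,0]],
    [0,[13,8,60],[0,0,0]],
    [0,[13,8,100],[0,0,0]],
    [0,[40,20,150],[0,0,0]],
    [0,[80,20,190],[0,0,0]],
    [0,[120,20,190],[0,0,0]],
    [0,[120,20,190],[0,0,0]],
    [0,[120,20,190],[0,0,0]],
    [0,[120,20,190],[0,0,0]]
  ]
}}

```text
time_s: 15.45
eef_pos: [672.8, 137.5, 206.5]
ee_rot: [-0.001, -0.264, 0.964, 0.0]
force: [0.4, -0.7, -0.6]
grip_width: 0.001
grip_force: 0.0
```

```bash
python3 look.py F; python3 - <<'E'
from h import *
O=np.array([594.8,55.2]);a=np.radians(30.6)
R=np.array([[np.cos(a),np.sin(a)],[-np.sin(a),np.cos(a)]])
i=camera_info("wrist");p,d=capture("wrist");cv2.imwrite("pics/wF.png",p)
k,lab,st,c=cv2.connectedComponentsWithStats(copper(p))
print("wrist",[(st[j,4],(R@(ray(c[j],16,i)[:2]-O)).round(1).tolist()) for j in range(1,k) if st[j,4]>100])
A=cv2.imread('pics/sideF.png')[80:330,0:300];b=cv2.imread('pics/sceneF.png')[40:290,200:620]
cv2.imwrite('pics/cF.png',np.hstack([A,b]))
E
```

```text
15.45 [672.8 137.5 206.5] tcp board [109.   31.2] [ 0.4 -0.7 -0.6]
scene [(np.int32(73), [-83.2, -32.6]), (np.int32(73), [-28.2, -39.9]), (np.int32(85), [-100.7, -83.1])]
side [(np.int32(65), [-41.8, -33.2]), (np.int32(65), [-90.1, -28.2]), (np.int32(68), [-112.4, -76.9])]
wrist [(np.int32(1122), [-35.2, 76.8]), (np.int32(3215), [-9.7, 152.9]), (np.int32(352), [-31.8, -28.4]), (np.int32(1810), [225.0, -134.7])]
```

View pics/cF.png

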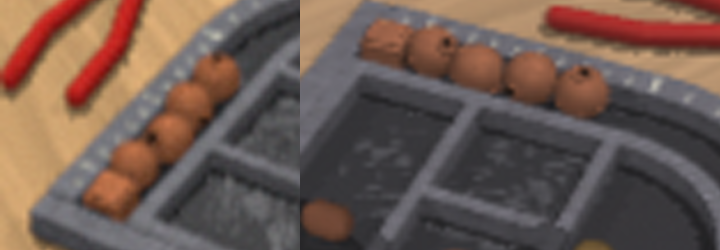

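View pics/wF.png

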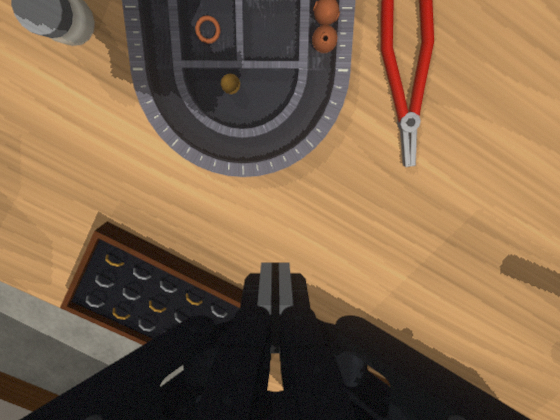

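The row looks tight in both views. One overhead check of the whole row before handing in.

Request:
{"name": "apply_moves", "arguments": {
  "targets": [
    [0,[-40,-20,0],[0,0,0]],
    [0,[-80,-45,0],[0,0,0]],
    [0,[-105,-60,0],[0,0,0]],
    [0,[-105,-60,0],[0,0,0]],
    [0,[-105,-60,0],[0,0,0]]
  ]
}}

```text
time_s: 16.1
eef_pos: [568.6, 77.3, 208.1]
ee_rot: [0.001, -0.264, 0.965, -0.0]
force: [1.0, -0.1, 0.4]
grip_width: -0.002
grip_force: 0.0
```

```bash
python3 - <<'E'
from h import *
O=np.array([594.8,55.2]);a=np.radians(30.6)
R=np.array([[np.cos(a),np.sin(a)],[-np.sin(a),np.cos(a)]])
i=camera_info("wrist");p,d=capture("wrist")
f=lambda u,z:(R@(ray(u,z,i)[:2]-O)).round(1)
k,lab,st,c=cv2.connectedComponentsWithStats(copper(p))
for j in range(1,k):
    if st[j,4]>100:print(st[j].tolist(),f(c[j],16))
g=cv2.resize(p,None,fx=4,fy=4,interpolation=cv2.INTER_CUBIC);m=cv2.resize(copper(p)*255,None,fx=4,fy=4)
C=cv2.HoughCircles(cv2.GaussianBlur(m,(9,9),2),cv2.HOUGH_GRADIENT,1,70,param1=100,param2=12,minRadius=42,maxRadius=64)
for x,y,r in C[0]:
    b=f((x/4,y/4),16)
    if abs(b[1]-75)<8:print("circle",x/4,y/4,r/4,b)
j=max((j for j in range(1,k) if abs(f(c[j],16)[1]-75)<8),key=lambda j:st[j,4])
x,y,w,h=st[j,:4];cv2.imwrite("pics/wG.png",cv2.resize(p[max(0,y-15):y+h+15,max(0,x-40):x+w+40],None,fx=3.5,fy=3.5,interpolation=cv2.INTER_CUBIC)[:600,:800])
E
```

```text
[305, 70, 28, 111, 2093] [-69.9  76. ]
[154, 72, 17, 27, 357] [-106.7  -72.3]
[206, 97, 15, 20, 258] [-86. -26.]
[367, 127, 49, 106, 2410] [-15.  153.3]
[203, 149, 23, 22, 243] [-34.6 -28.3]
[86, 326, 62, 54, 472] [ 197.4 -168.5]
circle 317.625 169.875 11.075 [-24.1  76.8]
circle 316.125 125.875 11.275 [-67.7  73.5]
circle 321.875 102.875 11.925 [-89.1  78.1]
circle 318.875 147.875 10.9 [-46.3  77.1]
circle 321.875 81.875 12.225 [-107.8   77.3]
```

View pics/wG.png

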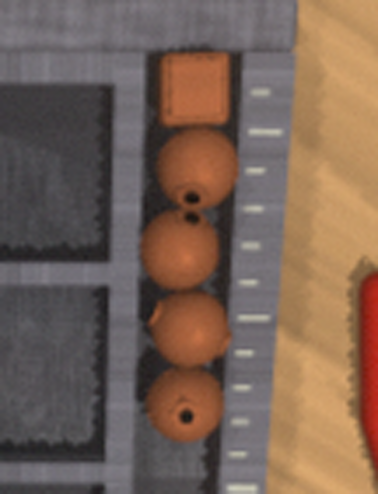

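The overhead view shows the box at (195,90) and all four beads touching in a row below it at (195,165) to (185,405). Measured spacing is about 22 mm, and the tongue hasn't moved. I'm handing in.

```bash
python3 -c "
from rig import ctrl
print(ctrl.finish_job())"
```

```text
the job is handed in; nothing more can be done
None
```

The job is handed in: the last overhead check showed all four beads in one close row (about 22 mm apart) against the box half of the clasp, with nothing else visibly moved and the fingers clear; the hand-in returned no verdict.

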